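# Lean a pressing board on the drying rest

### The job

The damp pressing board lies crooked on the runners of the wooden drying rest. First slide it, lying flat, fully home against the foot of the two sloping slats, square between the two side cheeks; then tip its free end (the one away from the slats) up and over so that the board stands in that pocket on its other end, leaning back against the slats. Leave it there at rest, and do not disturb the book and the tin beside the rest.

Things in the scene. Friction and masses are not known exactly. Their poses are not given: they have to be found in the camera images.
- board: Dark wooden pressing board, brass strips on both ends, 150 long (x) x 130 wide (y) x 12 mm thick (z), about 0.2 kg, loose. Origin: centre of its underside as it lies at the start. Its +x end faces the slats; its -x end is free. It starts flat on the runners, 55 to 85 mm short of home, a little turned and off centre.
- board_free (a point): Middle of the lower edge of the board's -x end (the free end, to be lifted); 75 mm from the board's origin. It is the upper end once the board leans.
- board_foot (a point): Middle of the lower edge of the board's +x end (the foot); 75 mm from the board's origin.
- rest: Pale wooden drying rest, fixed to the bench. Origin on the bench under the foot line (where slats meet runners), mid-width; x along the sliding direction, towards the slats; z up. Two level runners 30 mm wide at y = +-48 mm, top z = 60, x = -170 to 30. In the 66 mm gap between them only two battens 15 mm high on the bench, at x = -165 to -135 and 0 to 30.
- rest_foot (a point): Foot line of the rest, on its mid line at x = 0, z = 60 mm in the rest's frame. Here start the front faces of two slats, 20 mm wide at y = +-48 mm, 120 mm long, leaning back (to +x) 15 degrees from upright, with a crossbar and legs behind.
- rest_pocket (a point): Where the board's origin is when it lies home: x = -75, y = 0, z = 60 mm in the rest's frame. The pocket's side cheeks (slick white plastic) have inner faces at y = +-72 mm from x = -20 to 30, top z = 72; in front of them guides flare out to y = +-87 at x = -66.
- book: Bystander: red hardback book 150 x 100 x 26 mm lying flat beside the rest; origin at the centre of its underside.
- tin: Bystander: round steel tin, 84 mm across, 64 mm high; origin at the centre of its underside.
There are look-alikes about, which are no part of the job. There is more than one size of the board; the one meant has the size given above.

How it is judged (in metres and radians):
On the way:
1. the board lies flat and square, fully home against the foot of the slats (x of board in the frame of rest between -0.081 and -0.068 m and y of board in the frame of rest between -0.011 and 0.011 m and z of board in the frame of rest between 0.056 and 0.064 m and angle between the x axis of board and the x axis of rest, either way round below 0.05 rad and angle between the z axis of board and the z axis of rest, either way round below 0.04 rad), for 0.2 s.
At the end, for the whole second after the job is handed in: The board is at rest on the runners, leaning on the slats: foot edge 30 mm before to 6 mm behind the slats' foot line and within 11 mm of the mid line; its former free end up, over 195 mm above the bench and 10 to 45 mm behind the foot line; square within 0.06 rad (x of board_foot in the frame of rest between -0.03 and 0.006 m and z of board_foot in the frame of rest between 0.055 and 0.075 m and y of board in the frame of rest between -0.011 and 0.011 m and x of board_free in the frame of rest between 0.01 and 0.045 m and z of board_free in the frame of rest above 0.195 m and angle between the y axis of board and the y axis of rest, either way round below 0.06 rad and contact force between board and rest above 0.3 N and linear speed of board below 0.02 m/s and angular speed of board below 0.1 rad/s); the robot touches nothing.
It fails at once if the book beside the rest is disturbed (moved more than 20 mm) (distance of book from where it was at the start of the episode above 0.02 m).
It fails at once if the tin beside the rest is disturbed (moved more than 20 mm) (distance of tin from where it was at the start of the episode above 0.02 m).
It also fails if it takes over 61 s, if anything falls off the work surface, if the arm or the gripper's body presses on something with over 40 N, if the wrist force passes 120 N, or if a joint passes its speed limit or range.

### The arm

A 6-joint arm with a two-finger parallel gripper is mounted at the origin on the work surface. World frame = base frame: x ahead of the robot, y to its left, z up, the work surface at z = 0. Lengths are in m, angles in degrees, forces in N, time in s.
With the tool pointing down it reaches from about 0.25 to 0.85 m from the base axis. Payload 12.5 kg.
Tool frame: the origin (TCP) lies at the very end of the fingers, on their centre line; the grasp point (between the pads) lies 19 mm behind it; z points along the fingers, y is the line along which they close (so a half turn about z gives the same grasp; the last joint's range is limited). The gripper opens to 93 mm and grips with 3 to 60 N. Pads are 15 mm wide; open, the fingers measure 128 mm over their backs; the gripper's body (75 mm by 188 mm) begins 65 mm behind the grasp point.
Start: joints at [61.559, 20.094, 94.641, -0, 65.266, -4.847], TCP at [0.22, 0.504, 0.219] pointing down, gripper open.
Joint ranges: [-157.81, 157.81], [-45, 120.19], [0.68, 151.7], [-89.99, 269.99], [4.06, 180], [-164.3, 164.3]. Speed limits (degrees/s): [127.2, 127.2, 159.86, 180, 180, 180].

### API

Orientations are given as [roll, pitch, yaw] about the fixed x, y, z axes, in that order (R = Rz(yaw) Ry(pitch) Rx(roll)).
In Python, from rig import * gives the robot as it stands.
- The arm moves only by the shell command python3 -m crank 'ROWS'. ROWS is a JSON object of lists of equal length, an entry for each row: "delta_rot": the turn, a rotation vector about the tool's x, y, z scaled (see below), a list of three; "travel": the shift along the tool's x, y, z scaled (see below), a list of three; "gripper": the opening, from -1 (shut) to 1 (fully open). A call has 1 to 10 rows; each row is the pose to reach, as a shift and turn from the pose commanded when the call began, along the tool's axes at that moment; what a row does not reach only later rows make up. The controller multiplies each number of a shift by 0.12 m and each number of a turn by 1.5 rad. A row lasts 1/10 s, in which the tool goes at most 50 mm and 8.59 degrees, less where a joint would pass 70% of its speed; a pose out of reach is approached as far as the arm can. A call with a number of a shift or a turn outside -1 to 1 is refused whole. A call with a gripper value outside its range is refused whole. The fingers move at their own pace and stop on an object; the grip force is fixed at half the most. Time passes only in rows, so rows that repeat a pose let the fingers close. It gives the time, the measured TCP pose, the force, the opening and the grip force at its end, in the units of the state.
- state(): the state, without advancing time (a new reading comes with each control period).
- capture(name): name is "side" or "top" or "wrist"; returns (picture, depth): 420x560x3 uint8, red, green, blue; 420x560 float32, m along the optical axis (not along the pixel's ray), 0 where there is no reading.
- calibration(name): a dict with "camera_matrix" (3x3 intrinsics, pixels), "xyz" and "orientation" of the camera in the world. Camera axes: x right, y down, z forward; pixel columns grow to the right and rows downward; lengths in m; the calibration is good to about 2 mm. A picture is of the moment at which its call begins: read the wrist's pose just before it. calibration takes no time and is no camera call; for the wrist camera it gives the pose at the moment of the call.
- sign_off(): hands the job in; it is judged then, once.
Trained networks look in the newest picture that a camera, given by its name, has taken for a name from the list of things; names that differ only in an ending like _2 or _b are one class to them, and where a whole thing is asked for, a point or a joint stands for the part that bears it (a point fixed in the world has none). Each returns a list of dicts, best first, with "score" (0 to 1); they miss things now and then, are a little off and sometimes report something else, mostly with a low value. They report only what shows in the picture. A call takes as long as a camera call. They do not tell look-alikes from the thing itself.
- cut_out(camera, label): "pixels" (420x560 bool, what is visible of it) and "rect" ([centre column, centre row, width, height] in pixels, round what is visible of it).
The state is a dict: "t": time; "joint_positions": joint angles; "joint_vel": joint speeds; "tau": joint torques, N m; "tool_pos": TCP position; "ee_rot": TCP orientation; "force": force on the tool from outside, world axes, zero at the start; "torque": the same for the moment, N m; "width": opening from 0.0 (shut) to 1.0 (fully open); "grip_force": force on a finger pad.
Only numpy, scipy, OpenCV 4.12 (cv2) and the standard library are available. Lean on these libraries where they do the work, as an engineer would, in place of code of your own. Each camera call takes 0.05 s, during which the arm holds its last target. There are 200 camera calls.

## Working session

There is one attempt and no reset: what is moved stays moved. The work goes in short steps, Python scripts to look and compute and a shell command to move; the robot and the scene stay as the last step left them, time stands still between calls to the robot, and variables do not carry over. Pictures are saved under pics/ and viewed, at most 12 in all, crops included, and the job is handed in when it is done.

```bash
ls; mkdir -p pics; python3 - <<'E'
from rig import *
import cv2,numpy as np
for n in ["top","side"]:
    p,d=capture(n); cv2.imwrite(f"pics/{n}0.png",p[:,:,::-1]); np.savez(f"{n}0.npz",p=p,d=d)
    print(n,calibration(n))
    for l in ["board","rest","book","tin"]:
        for o in cut_out(n,l):
            m=o["pixels"]; print(l,round(o["score"],2),o["rect"],m.sum())
print(state())
E
```

```text
pics
top {'camera_matrix': array([[382.39578218,   0.        , 282.32719219],
       [  0.        , 382.39578218, 212.20633511],
       [  0.        ,   0.        ,   1.        ]]), 'xyz': array([0.46472031, 0.01989862, 0.88649474]), 'orientation': array([-177.6643487 ,   -1.7612568 ,  -88.77595326])}
board 0.85 [318.9, 220.5, 91.4, 89.4] 4333
board 0.85 [128.1, 175.9, 86.1, 92.6] 6828
board 0.61 [416.1, 311.4, 95.2, 107.9] 6562
rest 0.64 [275.4, 177.8, 102.1, 99.7] 3187
book 0.9 [369.1, 162.7, 75.5, 69.6] 2968
tin 0.71 [220.4, 240.8, 41.4, 41.3] 1212
side {'camera_matrix': array([[451.46900101,   0.        , 282.84665286],
       [  0.        , 451.46900101, 208.4221817 ],
       [  0.        ,   0.        ,   1.        ]]), 'xyz': array([-0.06694889, -0.57261478,  0.86031372]), 'orientation': array([-133.48173079,   -0.6036994 ,  -44.20640639])}
board 0.87 [300.6, 240.9, 55.5, 50.7] 2755
board 0.63 [222.8, 162.6, 84.2, 53.1] 2499
board 0.57 [312.3, 366.9, 117.2, 106.3] 8042
rest 0.86 [300.0, 195.6, 75.8, 76.5] 2376
rest 0.4 [375.5, 250.3, 53.6, 58.0] 2242
book 0.95 [374.2, 251.9, 54.8, 57.2] 2304
tin 0.82 [232.0, 213.7, 31.0, 37.8] 965
{'t': 0.5, 'joint_positions': array([ 6.15563997e+01,  2.00953049e+01,  9.46422433e+01,  1.27258006e-03,
        6.52642408e+01, -4.84696372e+00]), 'joint_vel': array([-0.13663055,  0.02402609,  0.17720145, -0.05770244, -0.0304959 ,
        0.02370798]), 'tau': array([-3.97550502e-04, -4.96951854e+01, -2.85333288e+01,  6.99683628e-02,
        2.22495140e-02,  1.13598006e-05]), 'tool_pos': array([0.22012312, 0.50401041, 0.2186094 ]), 'ee_rot': array([-1.79998315e+02, -1.30282214e-03,  1.56402831e+02]), 'force': array([ 0.34978369,  0.10485542, -0.76687505]), 'torque': array([-0.04281043, -0.01197864,  0.00488636]), 'grip_force': 0.0, 'width': 1.0025535925402433}
```

View pics/top0.png

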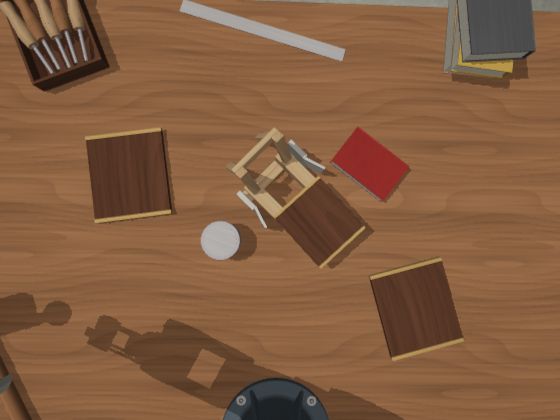

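View pics/side0.png

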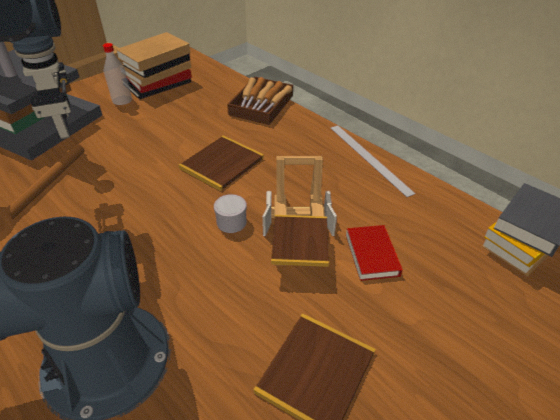

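The top view shows our board at (319,220) on the rest, whose slats are up-left at (275,175). The tin is at (220,240), the book at (370,163), and loose look-alike boards lie at (128,176) and (416,311). The side view confirms this and shows the slat fronts around (300,185).

```bash
cat > h.py <<'E'
import numpy as np,cv2
from scipy.spatial.transform import Rotation as R
def cloud(d,c):
    K=c["camera_matrix"]; v,u=np.mgrid[:d.shape[0],:d.shape[1]]
    P=np.stack([(u-K[0,2])/K[0,0]*d,(v-K[1,2])/K[1,1]*d,d],-1)
    return P@R.from_euler("xyz",c["orientation"],degrees=True).as_matrix().T+c["xyz"]
E
python3 - <<'E'
from rig import *
from h import *
C={}
for n in ["top","side"]:
    f=np.load(n+"0.npz"); W=cloud(f["d"],calibration(n)); C[n]=(f["p"],W,f["d"]>0)
def rect(P):
    r=cv2.minAreaRect((P[:,:2]*1000).astype(np.float32)); return np.round(r[0],1),np.round(r[1],1),round(r[2],1)
for n,(p,W,ok) in C.items():
    near=ok&(np.hypot(W[...,0]-.46,W[...,1]+.02)<.25)
    hsv=cv2.cvtColor(p,cv2.COLOR_RGB2HSV)
    z=W[...,2]
    b=near&(z>.066)&(z<.08)&((hsv[...,2]<120)|((hsv[...,1]>140)))
    k,l,s,c=cv2.connectedComponentsWithStats(b.astype(np.uint8)); i=1+s[1:,4].argmax()
    P=W[l==i]; print(n,"board",s[i],rect(P),P[:,2].mean())
    m=near&(z>.085)&(z<.2); P=W[m]; print("slats etc",len(P),P.min(0),P.max(0))
    w=near&(hsv[...,1]<70)&(hsv[...,2]>120)&(z>.055)&(z<.09)
    k,l,s,c=cv2.connectedComponentsWithStats(w.astype(np.uint8))
    for i in range(1,k):
        if s[i,4]>25: print("white",s[i],c[i].round(),W[l==i].mean(0),rect(W[l==i]))
    np.save(n+"_W.npy",W)
    if n=="side":
        # slat front plane: RANSAC
        rng=np.random.default_rng(0);best=0
        P=P[P[:,2]<.165]
        for _ in range(2000):
            a=P[rng.choice(len(P),3,False)];nn=np.cross(a[1]-a[0],a[2]-a[0]);L=np.linalg.norm(nn)
            if L<1e-7: continue
            nn/=L; inl=abs((P-a[0])@nn)<.002
            if inl.sum()>best: best=inl.sum();B=inl
        Q=P[B];c0=Q.mean(0);nn=np.linalg.svd(Q-c0)[2][2]; nn*=np.sign(nn[2])
        yaw=np.arctan2(-nn[1],-nn[0]); print("plane",best,len(P),nn,"yaw",np.degrees(yaw),"lean",np.degrees(np.arcsin(nn[2])))
        h=nn[:2]/np.linalg.norm(nn[:2]); # point on plane at z=.06
        t=np.array([-np.sin(yaw),np.cos(yaw)]); s=(Q[:,:2]@t); print("lat ext",np.percentile(s,[0,1,50,99,100]),np.histogram(s,20))
        lat=(np.percentile(s,1)+np.percentile(s,99))/2
        x=np.array([np.cos(yaw),np.sin(yaw)]); # nn.xy = -|..|x
        a=(nn@c0-nn[2]*.06)/(nn[:2]@x); print("foot",a*x+lat*t)
for l,n in [("book","top"),("tin","top")]:
    o=cut_out(n,l)[0]; P=C[n][1][o["pixels"]]; print(l,rect(P),np.percentile(P[:,2],95))
E
```

```text
top board [ 276  179   87   87 3850] (array([479.9, -83.3]), array([137.7, 130.3]), 43.3) 0.07164741590802792
slats etc 1068 [ 0.54035333 -0.01534811  0.08504209] [0.66581364 0.10702124 0.17758736]
white [288 140  37  30 189] [303. 153.] [ 0.626286   -0.0456229   0.07133903] (array([620.9, -52. ]), array([96.9, 15.1]), 50.8)
white [237 191  30  37 189] [251. 206.] [0.51068304 0.06352054 0.07129808] (array([504.9,  58.3]), array([95.9, 14.6]), 41.3)
white [ 201  221   39   39 1188] [220. 240.] [0.43630887 0.12730921 0.06383318] (array([436.4, 127.4]), array([81.2, 81.5]), 1.5)
side board [ 271  215   58   50 2631] (array([478.3, -81.4]), array([156.1, 130.1]), 43.5) 0.07157221553593061
slats etc 874 [ 0.53856427 -0.01615072  0.08506858] [0.64975262 0.09874191 0.17815857]
white [263 191   8  31  94] [267. 204.] [0.50353306 0.05898045 0.07048356] (array([502.2,  57.2]), array([96.3, 12.9]), 40.5)
white [326 191  10  30  96] [330. 204.] [ 0.61919426 -0.05180644  0.0705742 ] (array([619.3, -50.8]), array([99.1, 14.3]), 51.4)
white [214 195  32  22 561] [229. 205.] [0.43334061 0.12716287 0.06361584] (array([434.2, 127.9]), array([81.3, 80.2]), 46.4)
plane 321 660 [-0.65863806 -0.70172686  0.27161613] yaw 46.81420521209279 lean 15.760458906869578
lat ext [-0.46429745 -0.46370178 -0.4450889  -0.34914764 -0.34912276] (array([49, 48, 49, 20,  0,  0,  0,  0,  0,  0,  0,  0,  0,  0,  0,  0, 21,
       34, 41, 59]), array([-0.46429745, -0.45853872, -0.45277998, -0.44702125, -0.44126251,
       -0.43550378, -0.42974504, -0.42398631, -0.41822758, -0.41246884,
       -0.40671011, -0.40095137, -0.39519264, -0.3894339 , -0.38367517,
       -0.37791643, -0.3721577 , -0.36639896, -0.36064023, -0.35488149,
       -0.34912276]))
foot [0.57444701 0.01815784]
book (array([ 538.2, -142.8]), array([157.4, 320.5]), 50.4) 0.02827164611968468
tin (array([454.3, 102. ]), array([ 80.7, 144.4]), 36.4) 0.06624078802025034
```

```bash
cat >> h.py <<'E'
YAW=46.3; FOOT=np.array([.5750,.0170,0])
RR=R.from_euler("z",YAW,degrees=True)
def toR(p): return RR.inv().apply(np.asarray(p)-FOOT)
def toW(p): return RR.apply(p)+FOOT
E
cat > go.py <<'E'
# usage: go.py x y z alpha  (rest frame m; alpha = deg below horizontal of the tool axis, 90=down)
import sys; from rig import *; from h import *
x,y,z,al=map(float,sys.argv[1:5]); s=state()
Rc=R.from_euler("xyz",s["ee_rot"],degrees=True)
Rt=RR*R.from_euler("x",180,degrees=True)*R.from_euler("y",90-al,degrees=True)
d=Rc.inv().apply(toW([x,y,z])-s["tool_pos"])/.12
r=(Rc.inv()*Rt).as_rotvec()/1.5
tz=Rc.apply([0,0,1]); tr=RR.inv().apply(tz)
print("t",round(s["t"],2),"rest tcp",toR(s["tool_pos"]).round(4),"alpha",np.degrees(np.arctan2(-tr[2],tr[0])).round(1),"F",RR.inv().apply(s["force"]).round(1),"w",round(s["width"],2))
print("q",s["joint_positions"].round(0))
print("travel",d.round(3),"rot",r.round(3))
E
python3 go.py -0.24 0 0.2 90; python3 -c "
from rig import *;print(calibration('wrist'))"
```

```text
t 0.6 rest tcp [0.1069 0.593  0.2186] alpha 90.0 F [ 0.7 -0.7  0.6] w 1.0
q [62. 20. 95. -0. 65. -5.]
travel [-3.647 -4.413  0.155] rot [-0.     0.     1.281]
{'camera_matrix': array([[297.45083008,   0.        , 272.88208074],
       [  0.        , 297.45083008, 209.20035391],
       [  0.        ,   0.        ,   1.        ]]), 'xyz': array([0.14716736, 0.53505894, 0.38519296]), 'orientation': array([ 1.63595145e+02, -8.37464221e-03,  6.64783476e+01])}
```

```bash
python3 -m crank '{"delta_rot":[[0,0,0],[0,0,0],[0,0,0],[0,0,0]],"travel":[[-0.25,-0.3,0],[-0.5,-0.6,0],[-0.8,-0.97,0],[-0.8,-0.97,0]],"gripper":[1,1,1,1]}'; python3 -m crank '{"delta_rot":[[0,0,0],[0,0,0],[0,0,0],[0,0,0]],"travel":[[-0.25,-0.3,0],[-0.5,-0.6,0],[-0.8,-0.97,0],[-0.8,-0.97,0]],"gripper":[1,1,1,1]}';python3 -m crank '{"delta_rot":[[0,0,0],[0,0,0],[0,0,0],[0,0,0]],"travel":[[-0.25,-0.3,0],[-0.5,-0.6,0],[-0.8,-0.97,0],[-0.8,-0.97,0]],"gripper":[1,1,1,1]}';python3 -m crank '{"delta_rot":[[0,0,0.1],[0,0,0.2],[0,0,0.3],[0,0,0.4],[0,0,0.5],[0,0,0.6],[0,0,0.6]],"travel":[[-0.25,-0.3,0],[-0.5,-0.6,0],[-0.8,-0.97,0],[-0.8,-0.97,0],[-0.8,-0.97,0],[-0.8,-0.97,0],[-0.8,-0.97,0]],"gripper":[1,1,1,1,1,1,1]}'; python3 go.py -0.24 0 0.15 90
```

```text
t: 1.0
tool_pos: [0.2619, 0.3555, 0.2186]
ee_rot: [-179.9, 0.0, 156.3]
force: [-0.4, 0.8, -0.5]
width: 0.999
grip_force: 0.0
t: 1.4
tool_pos: [0.3037, 0.2109, 0.2188]
ee_rot: [-180.0, 0.0, 156.2]
force: [0.5, 0.9, -0.1]
width: 0.998
grip_force: 0.0
t: 1.8
tool_pos: [0.3457, 0.0657, 0.219]
ee_rot: [180.0, 0.1, 156.1]
force: [-0.0, -0.2, 0.5]
width: 1.001
grip_force: 0.0
t: 2.5
tool_pos: [0.3863, -0.0755, 0.2186]
ee_rot: [180.0, -0.0, 104.7]
force: [-0.9, -0.3, -0.2]
width: 1.001
grip_force: 0.0
t 2.5 rest tcp [-0.1973  0.0725  0.2186] alpha 90.0 F [-0.8  0.4 -0.2] w 1.0
q [-18.   3. 116.   0.  61. -33.]
travel [-0.702  0.013  0.572] rot [ 0.   -0.    0.68]
```

```bash
python3 -m crank '{"delta_rot":[[0,0,0.1],[0,0,0.2],[0,0,0.3],[0,0,0.4],[0,0,0.5],[0,0,0.6],[0,0,0.68],[0,0,0.68]],"travel":[[-0.3,0,0],[-0.7,0.01,0],[-0.7,0.01,0],[-0.7,0.01,0],[-0.7,0.01,0.2],[-0.7,0.01,0.4],[-0.7,0.01,0.57],[-0.7,0.01,0.57]],"gripper":[1,1,1,1,1,1,1,1]}'; python3 go.py -0.24 0 0.066 90; python3 - <<'E'
from rig import *
from h import *
c=calibration("wrist");p,d=capture("wrist"); cv2.imwrite("pics/w1.png",p[:,:,::-1])
W=cloud(d,c); Q=toR(W.reshape(-1,3)).reshape(W.shape)
for o in cut_out("wrist","board"):
    P=Q[o["pixels"]&(d>0)]; P=P[(abs(P[:,2]-.072)<.008)&(P[:,0]<0)]
    if len(P)>1000:
        r=cv2.minAreaRect((P[:,:2]*1000).astype(np.float32)); print(o["score"],r,P[:,2].mean())
E
```

```text
t: 3.3
tool_pos: [0.4077, -0.1559, 0.1484]
ee_rot: [-179.8, 0.1, 46.6]
force: [-0.5, -0.3, 0.1]
width: 1.0
grip_force: 0.0
t 3.3 rest tcp [-0.2406  0.0015  0.1484] alpha 90.1 F [-0.6  0.1  0.1] w 1.0
q [-27.  14. 115.   0.  52.  16.]
travel [0.006 0.015 0.686] rot [-0.003  0.001  0.003]
0.91 ((-145.9215545654297, 1.665496826171875), (130.54837036132812, 138.1767120361328), 86.94193267822266) 0.07258134133041712
```

View pics/w1.png

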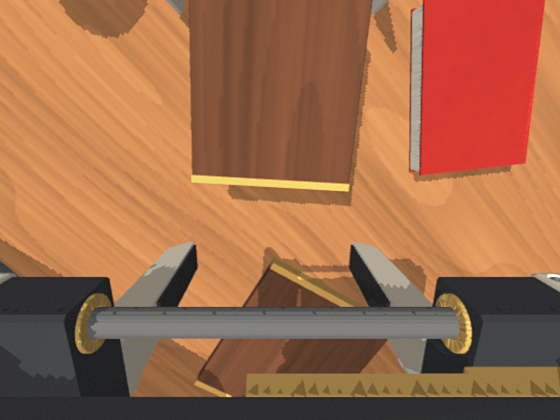

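The wrist view shows the brass free end at row ~183, columns 192–349, with the finger tips straddling those columns at (195,245) and (355,245). Next I lower the tool and push.

```bash
python3 -m crank '{"delta_rot":[[0,0,0],[0,0,0],[0,0,0],[0,0,0]],"travel":[[0,0.01,0.3],[0,0.01,0.6],[0,0.01,0.685],[0,0.01,0.685]],"gripper":[1,1,1,1]}'; python3 -m crank '{"delta_rot":[[0,0,0],[0,0,0],[0,0,0],[0,0,0],[0,0,0],[0,0,0],[0,0,0],[0,0,0],[0,0,0],[0,0,0]],"travel":[[0.08,0,0],[0.16,0,0],[0.22,0,0],[0.28,0,0],[0.34,0,0],[0.4,0,0],[0.46,0,0],[0.52,0,0],[0.58,0,0],[0.62,0,0]],"gripper":[1,1,1,1,1,1,1,1,1,1]}'; python3 go.py -0.157 0 0.066 90
```

```text
t: 3.8
tool_pos: [0.4093, -0.1579, 0.0681]
ee_rot: [-179.9, 0.0, 46.6]
force: [0.3, -0.1, 0.3]
width: 0.998
grip_force: 0.0
t: 4.8
tool_pos: [0.4609, -0.1037, 0.068]
ee_rot: [-180.0, 0.0, 46.4]
force: [-1.3, -1.5, 1.0]
width: 1.0
grip_force: 0.9
t 4.8 rest tcp [-0.1661 -0.0009  0.068 ] alpha 90.0 F [-2.  -0.1  1. ] w 1.0
q [-18.  25. 113.   0.  42.  25.]
travel [ 0.076 -0.007  0.016] rot [-0.     0.     0.001]
```

```bash
python3 -m crank '{"delta_rot":[[0,0,0],[0,0,0],[0,0,0],[0,0,0],[0,0,0]],"travel":[[0.02,0,0],[0.04,0,0],[0.06,0,0],[0.07,0,0],[0.07,0,0]],"gripper":[1,1,1,1,1]}'; python3 go.py -0.157 0 0.066 90
cat > look.py <<'E'
import sys; from rig import *; from h import *
for n in sys.argv[2:]:
    c=calibration(n);p,d=capture(n); cv2.imwrite(f"pics/{sys.argv[1]}_{n}.png",p[:,:,::-1])
    W=cloud(d,c); Q=toR(W.reshape(-1,3)).reshape(W.shape)
    for o in cut_out(n,"board"):
        P=Q[o["pixels"]&(d>0)]; m=P.mean(0)
        if abs(m[0]+.06)>.12 or abs(m[1])>.05: continue
        P=P[abs(P[:,2]-.072)<.006]
        if len(P)>300:
            r=cv2.minAreaRect((P[:,:2]*1000).astype(np.float32)); b=cv2.boxPoints(r); print(n,o["score"],np.round(r[0],1),np.round(r[1],1),round(r[2],1),np.percentile(P,[2,98],axis=0).round(4).tolist())
E
python3 look.py h1 side wrist top
```

```text
t: 5.3
tool_pos: [0.4662, -0.0982, 0.068]
ee_rot: [-180.0, 0.0, 46.4]
force: [-1.0, -1.8, -0.4]
width: 0.999
grip_force: 0.9
t 5.3 rest tcp [-0.1584 -0.0009  0.068 ] alpha 90.0 F [-2.  -0.5 -0.4] w 1.0
q [-17.  26. 112.  -0.  42.  26.]
travel [ 0.012 -0.008  0.017] rot [-0.     0.     0.001]
side 0.89 [-79.3   5.9] [122.8 153.2] 85.5 [[-0.1502, -0.051, 0.0675], [-0.0649, 0.0678, 0.0746]]
wrist 0.63 [-88.2   5.9] [125.7 130.8] 0.2 [[-0.1472, -0.0559, 0.0712], [-0.0275, 0.0679, 0.0739]]
top 0.94 [-64.2   4.5] [129.6 133. ] 90.0 [[-0.1217, -0.0566, 0.0687], [-0.0012, 0.0678, 0.0747]]
```

```bash
python3 -m crank '{"delta_rot":[[0,0,0],[0,0,0],[0,0,0]],"travel":[[0.015,0,0],[0.03,0,0],[0.03,0,0]],"gripper":[1,1,1]}'; python3 -m crank '{"delta_rot":[[0,0,0],[0,0,0],[0,0,0]],"travel":[[0.015,0,0],[0.03,0,0],[0.03,0,0]],"gripper":[1,1,1]}';  python3 go.py -0.157 0 0.066 90
```

```text
t: 5.9
tool_pos: [0.4667, -0.0974, 0.0679]
ee_rot: [-179.9, 0.3, 46.5]
force: [-17.1, -22.2, 8.4]
width: 0.997
grip_force: 13.9
t: 6.2
tool_pos: [0.467, -0.0968, 0.0679]
ee_rot: [-179.8, 0.6, 46.5]
force: [-31.9, -43.8, 15.9]
width: 1.002
grip_force: 26.9
t 6.2 rest tcp [-0.1569 -0.0006  0.0679] alpha 90.6 F [-53.7  -7.2  15.9] w 1.0
q [-17.  26. 112.  -1.  43.  27.]
travel [-0.001 -0.005  0.016] rot [-0.002  0.007  0.003]
```

```bash
python3 -m crank '{"delta_rot":[[0,0,0],[0,0,0],[0,0,0],[0,0,0],[0,0,0],[0,0,0]],"travel":[[-0.03,0,0],[-0.06,0,0],[-0.1,0,0],[-0.3,0,0],[-0.6,0,0],[-0.6,0,0]],"gripper":[1,1,1,1,0,-1]}'; python3 look.py h2 side wrist; python3 go.py -0.21 0 0.10 30
```

```text
t: 6.8
tool_pos: [0.4198, -0.1463, 0.0679]
ee_rot: [-180.0, 0.0, 46.3]
force: [-1.1, 0.5, 0.9]
width: 0.878
grip_force: 0.0
side 0.76 [-89.1  27.7] [188.1  86.6] 37.6 [[-0.1507, -0.046, 0.067], [-0.0007, 0.0711, 0.0745]]
wrist 0.9 [-120.3    6.2] [ 60.9 130.6] 0.1 [[-0.1493, -0.0559, 0.0711], [-0.0913, 0.0679, 0.074]]
t 7.0 rest tcp [-0.2224 -0.0013  0.0682] alpha 90.0 F [-0.8 -1.  -0.5] w 0.71
q [-25.  23. 117.   0.  40.  19.]
travel [ 0.103 -0.011 -0.265] rot [-0.     0.698  0.001]
```

View pics/h2_wrist.png

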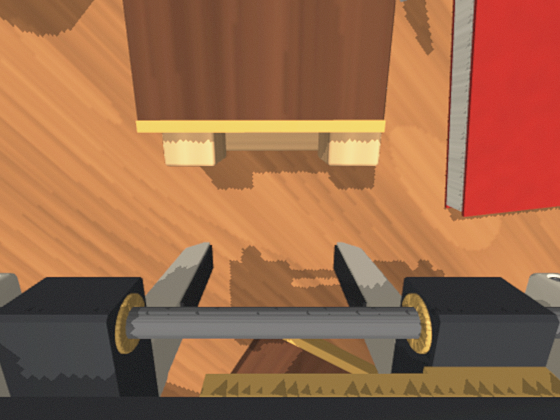

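View pics/h2_side.png

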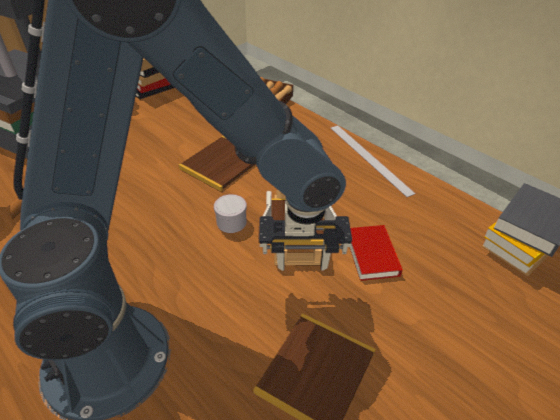

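The board lies square and home: its edge is at row ~127, and the runner ends at columns 164–219 and 329–380 put it about 6 mm off centre, which is within tolerance. Next I tilt the tool with the fingers shut to hook under the free end through the gap.

```bash
python3 -m crank '{"delta_rot":[[0,0.08,0],[0,0.16,0],[0,0.24,0],[0,0.32,0],[0,0.4,0],[0,0.48,0],[0,0.56,0],[0,0.64,0],[0,0.64,0]],"travel":[[0,0,-0.2],[0,0,-0.3],[0,0,-0.3],[0,0,-0.3],[0,0,-0.3],[0,0,-0.3],[0,0,-0.3],[0,0,-0.3],[0,0,-0.3]],"gripper":[-1,-1,-1,-1,-1,-1,-1,-1,-1]}'; python3 go.py -0.20 -0.001 0.033 35
```

```text
t: 7.9
tool_pos: [0.4213, -0.1453, 0.1027]
ee_rot: [-179.7, -55.1, 46.0]
force: [-0.7, -0.4, -0.1]
width: 0.005
grip_force: 0.0
t 7.9 rest tcp [-0.2235 -0.001   0.1027] alpha 34.9 F [-0.7  0.2 -0.1] w 0.01
q [-56.  31. 123.  63.  64. -62.]
travel [-0.365  0.002  0.493] rot [-0.001 -0.002 -0.002]
```

```bash
python3 -m crank '{"delta_rot":[[0,0,0],[0,0,0],[0,0,0],[0,0,0],[0,0,0]],"travel":[[-0.1,0,0.13],[-0.2,0,0.26],[-0.3,0,0.4],[-0.365,0,0.493],[-0.365,0,0.493]],"gripper":[-1,-1,-1,-1,-1]}'; python3 go.py -0.13 -0.001 0.033 35; python3 look.py h3 wrist
```

```text
t: 8.4
tool_pos: [0.438, -0.1269, 0.0334]
ee_rot: [-179.8, -54.8, 46.4]
force: [0.1, 0.9, -0.6]
width: 0.007
grip_force: 0.0
t 8.4 rest tcp [-0.1987 -0.0004  0.0334] alpha 35.2 F [ 0.7  0.5 -0.6] w 0.01
q [-53.  41. 123.  71.  59. -71.]
travel [0.327 0.008 0.47 ] rot [-0.003  0.002  0.001]
wrist 0.9 [-69.1   7.9] [166.7 133.5] 0.4 [[-0.1512, -0.0557, 0.0677], [-0.0064, 0.0682, 0.0732]]
wrist 0.53 [-23.7  -3.7] [183.6 202.6] 84.5 [[-0.0685, -0.0882, 0.0664], [0.0672, 0.0892, 0.0773]]
```

View pics/h3_wrist.png

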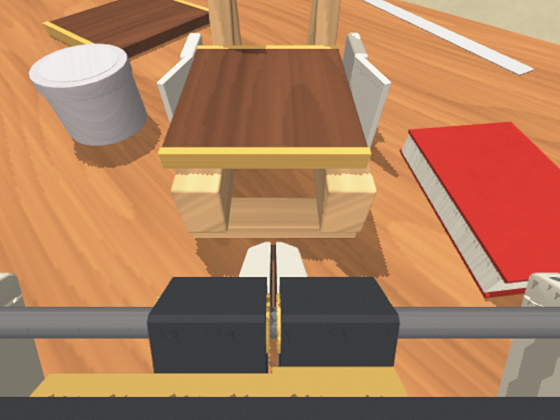

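The closed fingers (tips at 273,243) line up with the gap between the runners (columns 225–325). The board lies home between the cheeks, slightly left. Inserting now.

```bash
python3 -m crank '{"delta_rot":[[0,0,0],[0,0,0],[0,0,0],[0,0,0],[0,0,0],[0,0,0]],"travel":[[0.06,0,0.09],[0.13,0,0.19],[0.2,0,0.28],[0.26,0,0.38],[0.33,0,0.47],[0.33,0,0.47]],"gripper":[-1,-1,-1,-1,-1,-1]}'; python3 go.py -0.13 -0.001 0.053 35
```

```text
t: 9.1
tool_pos: [0.4859, -0.0775, 0.0352]
ee_rot: [179.9, -55.0, 46.6]
force: [-0.1, -0.2, 0.4]
width: 0.007
grip_force: 0.0
t 9.1 rest tcp [-0.1299 -0.0009  0.0352] alpha 35.0 F [-0.2 -0.1  0.4] w 0.01
q [-43.  41. 122.  79.  56. -70.]
travel [ 0.121  0.001 -0.085] rot [-0.001  0.001  0.002]
```

```bash
cat >> h.py <<'E'
def seg(x,z,al,n=1):
    pass
E
python3 -m crank '{"delta_rot":[[0,0,0],[0,0,0],[0,0,0],[0,0,0],[0,0,0]],"travel":[[0.02,0,-0.015],[0.05,0,-0.035],[0.08,0,-0.05],[0.12,0,-0.08],[0.12,0,-0.08]],"gripper":[-1,-1,-1,-1,-1]}'; python3 go.py -0.12 -0.001 0.085 35
```

```text
t: 9.6
tool_pos: [0.4856, -0.0783, 0.0524]
ee_rot: [179.9, -55.0, 46.5]
force: [-1.4, -1.3, -1.0]
width: 0.007
grip_force: 0.8
t 9.6 rest tcp [-0.1307 -0.0012  0.0524] alpha 35.0 F [-1.9  0.2 -1. ] w 0.01
q [-43.  39. 123.  78.  57. -68.]
travel [ 0.274 -0.001 -0.083] rot [-0.    -0.     0.001]
```

Contact made and the board is lifting. I'll continue along the arc.

```bash
python3 -m crank '{"delta_rot":[[0,0,0],[0,0,0],[0,0,0],[0,0,0],[0,0,0],[0,0,0]],"travel":[[0.05,0,-0.02],[0.11,0,-0.04],[0.17,0,-0.06],[0.23,0,-0.07],[0.27,0,-0.08],[0.27,0,-0.08]],"gripper":[-1,-1,-1,-1,-1,-1]}'; python3 go.py -0.111 -0.001 0.124 35; python3 look.py l1 wrist
```

```text
t: 10.2
tool_pos: [0.4932, -0.07, 0.0843]
ee_rot: [179.9, -55.0, 46.5]
force: [-0.3, -1.1, -1.1]
width: 0.002
grip_force: 0.5
t 10.2 rest tcp [-0.1194 -0.001   0.0843] alpha 35.0 F [-1.  -0.5 -1.1] w 0.0
q [-41.  34. 123.  77.  57. -62.]
travel [ 0.311  0.001 -0.132] rot [-0.001 -0.     0.001]
wrist 0.9 [-5.4 18.8] [ 58.9 153.4] 15.8 [[-0.016, -0.0555, 0.0717], [0.0025, 0.0727, 0.0779]]
```

View pics/l1_wrist.png

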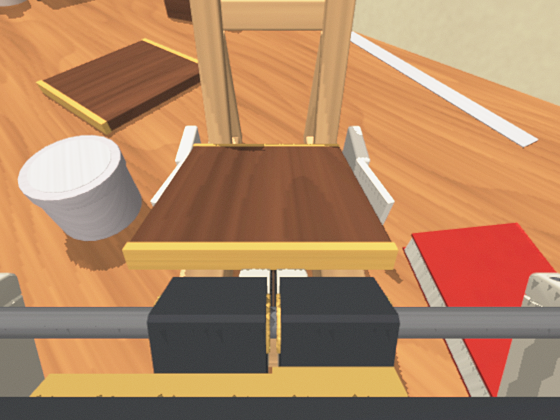

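The board is lifted on the fingers: the free edge is at row ~252, columns 125–397. The foot stays at the slats at row ~147. Continuing.

```bash
python3 -m crank '{"delta_rot":[[0,0,0],[0,0,0],[0,0,0],[0,0,0],[0,0,0],[0,0,0]],"travel":[[0.06,0,-0.025],[0.12,0,-0.05],[0.19,0,-0.08],[0.25,0,-0.11],[0.31,0,-0.13],[0.31,0,-0.13]],"gripper":[-1,-1,-1,-1,-1,-1]}'; python3 go.py -0.0934 -0.001 0.149 42
```

```text
t: 10.9
tool_pos: [0.4991, -0.064, 0.1241]
ee_rot: [179.8, -55.0, 46.6]
force: [-0.2, -1.2, -0.0]
width: 0.007
grip_force: 0.5
t 10.9 rest tcp [-0.111  -0.0011  0.1241] alpha 35.0 F [-1.  -0.7 -0. ] w 0.01
q [-40.  29. 123.  74.  58. -56.]
travel [ 0.254 -0.     0.001] rot [-0.    -0.082  0.002]
```

```bash
python3 -m crank '{"delta_rot":[[0,-0.02,0],[0,-0.03,0],[0,-0.05,0],[0,-0.065,0],[0,-0.08,0],[0,-0.08,0]],"travel":[[0.05,0,0],[0.1,0,0],[0.15,0,0],[0.2,0,0],[0.25,0,0],[0.25,0,0]],"gripper":[-1,-1,-1,-1,-1,-1]}'; python3 go.py -0.061 -0.001 0.173 60; python3 look.py l2 side
```

```text
t: 11.5
tool_pos: [0.511, -0.0513, 0.1483]
ee_rot: [179.9, -48.1, 46.5]
force: [-1.0, -1.4, -0.0]
width: 0.005
grip_force: 0.4
t 11.5 rest tcp [-0.0936 -0.0009  0.1483] alpha 41.9 F [-1.7 -0.2 -0. ] w 0.0
q [-35.  23. 121.  67.  53. -42.]
travel [0.334 0.002 0.065] rot [-0.    -0.211  0.002]
```

View pics/l2_side.png

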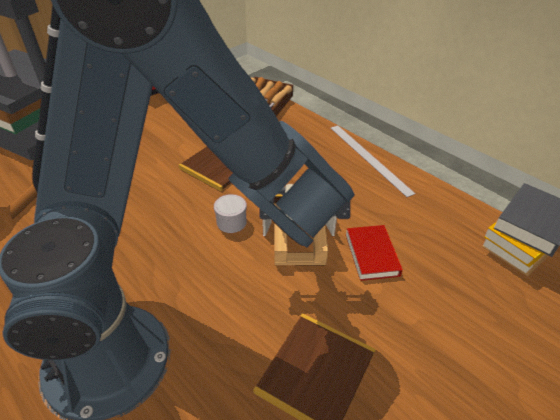

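The arm hides the board in the side view (wrist at 315,205), while the book and tin are untouched. Forces are consistent with the board resting on the tips, so I continue.

```bash
python3 -m crank '{"delta_rot":[[0,-0.03,0],[0,-0.06,0],[0,-0.09,0],[0,-0.12,0],[0,-0.15,0],[0,-0.18,0],[0,-0.21,0],[0,-0.21,0]],"travel":[[0.05,0,0],[0.1,0,0.01],[0.15,0,0.02],[0.2,0,0.03],[0.25,0,0.04],[0.3,0,0.055],[0.335,0,0.065],[0.335,0,0.065]],"gripper":[-1,-1,-1,-1,-1,-1,-1,-1]}'; python3 go.py -0.031 -0.001 0.182 75; python3 look.py l3 wrist
```

```text
t: 12.4
tool_pos: [0.5336, -0.0275, 0.1725]
ee_rot: [180.0, -30.1, 46.5]
force: [-0.4, 0.3, 0.5]
width: -0.001
grip_force: 0.2
t 12.4 rest tcp [-0.0608 -0.0008  0.1725] alpha 59.9 F [-0.1  0.5  0.5] w -0.0
q [-22.  17. 113.  40.  46.  -6.]
travel [0.254 0.003 0.056] rot [-0.001 -0.175  0.002]
```

View pics/l3_wrist.png

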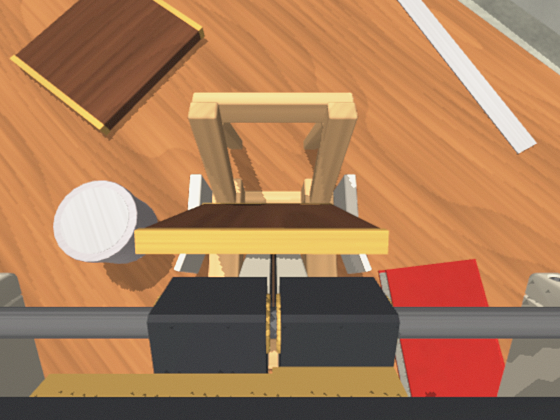

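The board is steep: its top brass edge is at row ~241 (columns 136–388), the fingers behind it at (273,262), and the foot is in the pocket. Next I finish the tip-over slowly.

```bash
python3 -m crank '{"delta_rot":[[0,-0.02,0],[0,-0.04,0],[0,-0.06,0],[0,-0.08,0],[0,-0.1,0],[0,-0.12,0],[0,-0.15,0],[0,-0.175,0],[0,-0.175,0]],"travel":[[0.03,0,0],[0.06,0,0.01],[0.09,0,0.015],[0.12,0,0.02],[0.15,0,0.03],[0.18,0,0.035],[0.22,0,0.045],[0.255,0,0.056],[0.255,0,0.056]],"gripper":[-1,-1,-1,-1,-1,-1,-1,-1,-1]}'; python3 go.py -0.010 -0.001 0.183 85
```

```text
t: 13.4
tool_pos: [0.5537, -0.006, 0.1814]
ee_rot: [-179.9, -15.0, 46.4]
force: [0.1, 0.3, 0.2]
width: 0.004
grip_force: 0.0
t 13.4 rest tcp [-0.0313 -0.0005  0.1814] alpha 75.0 F [0.3 0.1 0.2] w 0.0
q [-12.  19. 104.  17.  51.  22.]
travel [0.175 0.005 0.033] rot [-0.001 -0.117  0.002]
```

```bash
python3 -m crank '{"delta_rot":[[0,-0.015,0],[0,-0.03,0],[0,-0.045,0],[0,-0.06,0],[0,-0.075,0],[0,-0.09,0],[0,-0.105,0],[0,-0.117,0],[0,-0.117,0]],"travel":[[0.02,0,0],[0.04,0,0],[0.06,0,0.01],[0.08,0,0.015],[0.1,0,0.02],[0.12,0,0.025],[0.15,0,0.03],[0.175,0,0.033],[0.175,0,0.033]],"gripper":[-1,-1,-1,-1,-1,-1,-1,-1,-1]}'; python3 go.py 0.008 -0.001 0.183 90; python3 look.py l4 wrist top
```

```text
t: 14.3
tool_pos: [0.5689, 0.0097, 0.1835]
ee_rot: [180.0, -5.0, 46.4]
force: [0.1, -0.3, -0.1]
width: 0.005
grip_force: 0.0
t 14.3 rest tcp [-0.0095 -0.0006  0.1835] alpha 85.0 F [-0.2 -0.3 -0.1] w 0.01
q [-6. 23. 96.  5. 58. 36.]
travel [0.145 0.004 0.017] rot [-0.    -0.058  0.002]
```

View pics/l4_wrist.png

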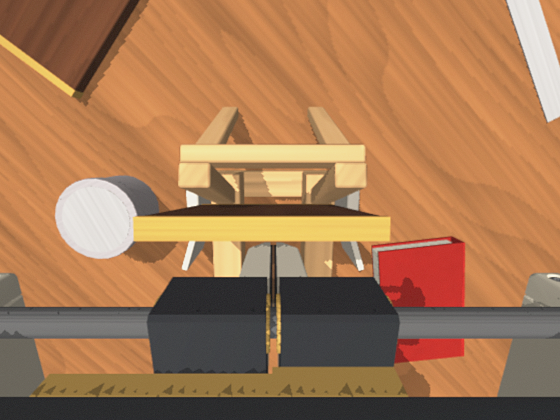

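The board's top edge (row ~228) is just ahead of the fingers and still short of the slats (crossbar at row ~155), so I keep following it.

```bash
python3 -m crank '{"delta_rot":[[0,-0.01,0],[0,-0.02,0],[0,-0.03,0],[0,-0.04,0],[0,-0.05,0],[0,-0.058,0],[0,-0.058,0]],"travel":[[0.02,0,0],[0.04,0,0],[0.06,0,0.005],[0.09,0,0.01],[0.12,0,0.015],[0.145,0,0.017],[0.145,0,0.017]],"gripper":[-1,-1,-1,-1,-1,-1,-1]}'; python3 go.py 0.015 -0.001 0.183 90; cat > lean.py <<'E'
import sys; from rig import *; from h import *
for n in sys.argv[2:]:
    c=calibration(n);p,d=capture(n); cv2.imwrite(f"pics/{sys.argv[1]}_{n}.png",p[:,:,::-1])
    Q=toR(cloud(d,c).reshape(-1,3))
    hs=cv2.cvtColor(p,cv2.COLOR_RGB2HSV).reshape(-1,3)
    m=(d.ravel()>0)&(abs(Q[:,1])<.09)&(abs(Q[:,0])<.08)&(Q[:,2]>.19)&(Q[:,2]<.225)&(hs[:,1]>110)
    P=Q[m]; print(n,len(P),len(P) and np.percentile(P,[2,50,98],axis=0).round(4).tolist())
    if len(P)>30: print(cv2.minAreaRect((P[:,:2]*1000).astype(np.float32)))
E
python3 lean.py l5 wrist top
```

```text
t: 15.2
tool_pos: [0.5809, 0.0223, 0.1829]
ee_rot: [-180.0, 0.0, 46.4]
force: [0.7, 0.7, 0.1]
width: 0.002
grip_force: 0.0
t 15.2 rest tcp [ 0.0079 -0.0006  0.1829] alpha 90.0 F [ 1.  -0.   0.1] w 0.0
q [-2. 26. 92. -0. 63. 41.]
travel [ 0.059  0.004 -0.001] rot [-0.     0.     0.002]
wrist 6650 [[0.0265, -0.0564, 0.192], [0.0328, 0.0049, 0.207], [0.0385, 0.068, 0.2093]]
((23.71612548828125, 5.727020263671875), (30.671016693115234, 130.7273712158203), 0.2553727924823761)
top 17 [[0.03, 0.0397, 0.2033], [0.0351, 0.0422, 0.2051], [0.0391, 0.0469, 0.208]]
```

The numbers match the leaning pose: top end x 26–38 mm, z 0.208, y 6 mm, square. Backing off now.

```bash
python3 -m crank '{"delta_rot":[[0,0,0],[0,0,0],[0,0,0],[0,0,0],[0,0,0],[0,0,0],[0,0,0],[0,0,0],[0,0,0],[0,0,0]],"travel":[[-0.05,0,0],[-0.1,0,0],[-0.2,0,0],[-0.4,0,0],[-0.7,0,-0.1],[-0.9,0,-0.3],[-0.9,0,-0.5],[-0.9,0,-0.5],[-0.9,0,-0.5],[-0.9,0,-0.5]],"gripper":[-1,-1,-1,-1,-1,-1,-1,-1,-1,-1]}'; python3 lean.py l6 wrist top side
```

```text
t: 16.3
tool_pos: [0.5055, -0.0563, 0.242]
ee_rot: [-179.9, 0.0, 46.4]
force: [0.2, 0.1, 0.2]
width: 0.006
grip_force: 0.0
wrist 7828 [[0.0219, -0.0562, 0.191], [0.0282, 0.006, 0.2063], [0.038, 0.0685, 0.2093]]
((29.717161178588867, 6.114063262939453), (17.717910766601562, 130.83932495117188), 0.3315880298614502)
top 749 [[0.0229, -0.0577, 0.1911], [0.0298, 0.0053, 0.2053], [0.0391, 0.0663, 0.2091]]
((30.725841522216797, 4.061088562011719), (17.5914249420166, 129.57757568359375), 0.2890114486217499)
side 308 [[0.0212, -0.0564, 0.1904], [0.0271, 0.0293, 0.2005], [0.0372, 0.0708, 0.2084]]
((28.640811920166016, 6.9781646728515625), (127.90819549560547, 20.961549758911133), 89.3827133178711)
```

View pics/l6_wrist.png

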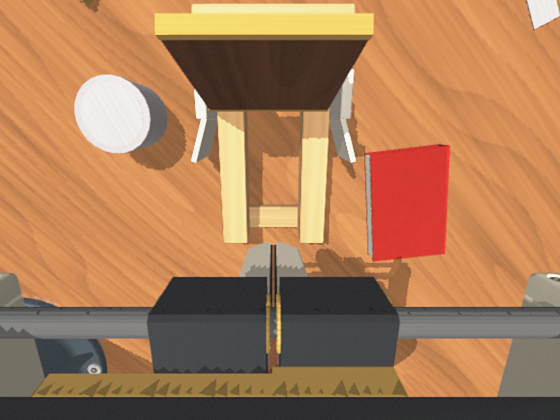

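The board leans on the slats (top brass edge at row ~25, foot at row ~108 between the cheeks). The gripper is clear, and the book and tin have not moved.

```bash
python3 -c "
from rig import *;print(sign_off())"
```

```text
the job is handed in; nothing more can be done
None
```

I slid the board home and tipped it up, and handed the job in at about 16 s. It now leans at rest on the slats, square and about 6 mm off the mid line, with the arm clear and the book and tin untouched; the sign-off call returned no verdict.

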